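Slide the loaf-pan lid out from under a stack and cover the pan

TASK

The flat lid of the little loaf pan lies under the yellow tin and the turquoise bowl on the dark riser. Draw the lid forward along its track, under the steel guard bar, until its end sticks out over the riser's front edge and can be gripped, slide it right out, and lay it flat and lengthwise on the loaf pan so that it covers the opening; do not let it fall on the counter. The tin and bowl must not be lifted or toppled and must end stacked upright on the riser about where they were, the pan must stay standing on the counter, and the pitcher, mug and jar must be left alone.

Things in the scene. Friction and masses are not known exactly. Their poses are not given: they have to be found in the camera images.
- riser: Fixed dark slate-coloured laminate step, 215 deep x 240 wide x 80 mm high. Origin: under the middle of its front edge, at counter height; +x points to its back (away from the robot, up to 15 degrees askew), +y to its left, z up; front edge at x = 0, smooth top at z = 80 mm. Below the front edge is only air: the top board is 18 mm thick, side panels stand at y = +-112 mm.
- track (a point): Middle of the riser's front edge, on its top surface; axes as the riser's. From x = 1 to 65 mm two wooden guide strips 5 mm high run along x, inner faces at y = +-37 mm, outer +-51 mm. The lid lies between them, flush with their tops, so its sides cannot be gripped there.
- bar (a point): Middle of the axis of the steel guard bar, 8 mm thick, that runs along the riser's y at riser x = 72 mm, on posts at y = +-64 mm. Its underside is 13 mm and its top 21 mm above the riser's top: the lid passes under it, the tin cannot.
- lid: Flat smooth aluminium plate, 160 (x) x 64 (y) x 5 mm (z), about 90 g; a fingertip pressing on it with 10 to 15 N drags it along. Origin: centre of its underside; x along its length. It starts flat on the riser, along the riser's x within 2 degrees, near end 12 to 20 mm behind the front edge, bare from there to the guard bar, then under bar and tin.
- tin: Closed round yellow tin with a bright lid, diameter 90 mm, 30 mm high, about 120 g. Origin: centre of its underside. At the start it stands on the far half of the lid, its near side 5 to 11 mm behind the guard bar, which holds it back when the lid is drawn out; it then sinks 5 mm on to the riser.
- bowl: Turquoise ceramic bowl, 100 mm across the rim, 42 mm high, foot 45 mm across, about 130 g, standing on the tin. Origin: centre of its underside.
- pan: Small rectangular aluminium loaf pan, loose, open at the top, 150 (x) x 54 (y) x 50 mm (z) outside, walls 3 mm, 300 g, standing on the counter to the left or right of the riser, its length pointing away from the robot, at most 25 degrees askew. Origin: centre of its underside; x along its length. The lid belongs on its rim, either end first, overhanging 5 mm all round.
- pitcher: Clear plastic pitcher with a blue floor inside, loose, 100 mm across, 170 mm high, handle to its own +y reaching 86 mm from the axis, on the other side of the riser from the pan; leave alone. Origin: centre of its underside.
- mug: White mug, loose, 80 mm across, 90 mm high, handle to its own +y; leave alone. Origin: centre of its underside.
- jar: Amber glass jar with a wooden cap, loose, 64 mm across, 110 mm high; leave alone. Origin: centre of its underside.

How it is judged:
On the way, in this order (a step that is already met when the one before it is completed fails the run):
1. the lid has been drawn forward, still flat on the riser, until its end overhangs the front edge by at least 15 mm (x of lid in the frame of riser below 0.065 m and z of lid in the frame of riser between 0.07 and 0.088 m), for 0.1 s.
2. the lid is out from under the stack: tin down on the riser, upright, with the bowl on it (z of tin in the frame of riser between 0.076 and 0.0835 m and angle between each of tin, bowl's own z axis and vertical below 0.06 rad and horizontal distance between bowl and tin below 0.02 m and z of bowl in the frame of tin between 0.025 and 0.035 m and distance of tin from where it was at the start of the episode below 0.04 m), for 0.2 s.
At the end, for the whole second after the job is handed in: Lid flat on the pan's rim, centred within 10 mm along and 9 mm across, in line within 7 degrees; pan upright on the counter; tin upright on the riser within 40 mm of its start, bowl upright on it within 20 mm of its middle; all at rest (all of step 2 and x of lid in the frame of pan between -0.01 and 0.01 m and y of lid in the frame of pan between -0.009 and 0.009 m and z of lid in the frame of pan between 0.047 and 0.053 m and angle between the x axis of lid and the x axis of pan, either way round below 0.12 rad and angle between each of lid, pan's own z axis and vertical below 0.05 rad and height (world z) of pan below 0.006 m and linear speed of each of lid, tin, bowl below 0.02 m/s); the robot touches nothing.
It fails at once if the tin or the bowl is lifted (height (world z) of tin above 0.1 m or height (world z) of bowl above 0.135 m).
It fails at once if the tin or the bowl is tipped by more than 17 degrees (angle between any of tin, bowl's own z axis and vertical above 0.3 rad).
It fails at once if the lid falls on the counter (height (world z) of lid below 0.02 m).
It fails at once if pitcher, mug or jar is shoved by more than 30 mm (distance of any of pitcher, mug, jar from where it was at the start of the episode above 0.03 m).
It also fails if it takes over 61 s, if anything falls off the work surface, if the arm or the gripper's body presses on something with over 40 N, if the wrist force passes 120 N, or if a joint passes its speed limit or range.

ROBOT

A 6-joint arm with a two-finger parallel gripper is mounted at the origin on the work surface. World frame = base frame: x ahead of the robot, y to its left, z up, the work surface at z = 0. Lengths are in m, angles in rad, forces in N, time in s.
With the tool pointing down it reaches from about 0.2 to 0.875 m from the base axis. Payload 3.4 kg.
Tool frame: the origin (TCP) lies between the finger pads; the fingertips stand 25 mm ahead of it and the grasp point (between the pads) lies 6 mm ahead of it (r.nose_length is the z of the fingertips in the tool frame, in m); z points along the fingers, x is the direction in which the jaws open and shut, and the axes are right-handed (so a half turn about z gives the same grasp; the last joint's range is limited). The gripper opens to 94 mm and grips with 3 to 60 N. Pads are 16 mm wide; open, the fingers measure 119 mm over their backs; the gripper's body (75 mm by 177 mm) begins 78 mm behind the grasp point.
Start: joints at [1.067, 0.276, 1.505, -0, 1.361, -0.121], TCP at [0.215, 0.533, 0.23] pointing down, gripper open.
Joint ranges: [-2.89, 2.89], [-0.75, 2.08], [0.22, 2.7], [-1.18, 4.32], [0.11, 2.71], [-2.7, 2.7]. Speed limits (rad/s): [2.57, 2.57, 3.14, 3.14, 3.14, 3.14].

INTERFACE

Orientations are given as a unit quaternion [w, x, y, z].
In Python, from plant import r, gripper_to, inverse_kinematics, vision, models, telemetry gives the robot as it stands. Calls block until the motion is done:
- r.move_to(position, orientation): joint-space move of the TCP to a pose.
- r.move_l(position, rot=None, vel=0.15, guard=None): straight line of the TCP; rot=None keeps the orientation; vel is the mean speed in m/s. With guard (N) it stops when the force on the tool has changed by that much, and returns True; else False.
- r.movej(angles): joint-space move.
- gripper_to(opening, f_grip=None): finger opening in m; f_grip is the grip in N (None keeps the last); returns when the fingers have stopped.
- r.hold(seconds).
- inverse_kinematics(position, orientation): joint angles nearest the present ones, or None.
- vision.snapshot(name): name is "side" or "top"; returns the picture (480x640x3 uint8, red, green, blue); there is no depth.
- vision.get_calibration(name): a dict with "fx", "fy", "cx", "cy" (pixels), "D" ([k1, k2, p1, p2, k3] as OpenCV has them; the pictures are not rectified), "position" and "orientation" of the camera in the world. Camera axes: x right, y down, z forward; pixel columns grow to the right and rows downward; lengths in m; the calibration is good to about 2 mm. A picture is of the moment at which its call begins. get_calibration takes no time and is no camera call.
A pose or a line that the arm cannot do raises r.PlanningError and nothing moves.
- r.sign_off(): hands the job in, once; it reports no verdict.
Trained networks look in the newest picture that a camera, given by its name, has taken for a name from the list of things; names that differ only in an ending like _2 or _b are one class to them, and where a whole thing is asked for, a point or a joint stands for the part that bears it (a point fixed in the world has none). Each returns a list of dicts, best first, with "score" (0 to 1); they miss things now and then, are a little off and sometimes report something else, mostly with a low value. They report only what shows in the picture. A call takes as long as a camera call.
- models.boxes_of(thing, camera): "at" ([x, y, z] in m, in world coordinates, good to about 4 mm: the middle of the surface that is visible of it).
- models.regions_of(thing, camera): "pixels" (480x640 bool, what is visible of it).
- models.mark_of(thing, camera): "at" ([x, y, z] in m, in world coordinates, good to about 4 mm: a listed point, or the origin of a listed thing).
Readings, each from a call of its own:
- telemetry.current_t(): time.
- telemetry.current_joints(): joint angles.
- telemetry.current_dq(): joint speeds.
- telemetry.current_joint_efforts(): joint torques, N m.
- telemetry.current_ee_pos(): TCP position.
- telemetry.current_tool_rot(): TCP orientation.
- telemetry.current_wrist_force(): force on the tool from outside, world axes, zero at the start.
- telemetry.current_torque(): the same for the moment, N m.
- telemetry.current_opening(): finger opening in m.
Only numpy, scipy, OpenCV 4.12 (cv2) and the standard library are available. Lean on these libraries where they do the work, as an engineer would, in place of code of your own. Each camera call takes 0.05 s, during which the arm holds its last target. There are 200 camera calls.

## Working session

There is one attempt and no reset: what is moved stays moved. The work goes in short steps, each a Python script; the robot and the scene stay as the last script left them, time stands still between calls to the robot, and variables do not carry over. Pictures are saved under pics/ and viewed, about 8 in all and at most 12, crops included, and the job is handed in when it is done.

```bash
ls; mkdir -p pics; python3 - <<'E'
from plant import r, vision, models, telemetry
import cv2, numpy as np
for c in ("top","side"):
    im=vision.snapshot(c); cv2.imwrite(f"pics/{c}0.png",im[:,:,::-1])
    k=vision.get_calibration(c); print(c,{a:np.round(b,3).tolist() for a,b in k.items()})
    for t in ("riser","track","bar","lid","tin","bowl","pan","pitcher","mug","jar"):
        m=models.mark_of(t,c); print(t,[(np.round(x["at"],4).tolist(),round(x["score"],2)) for x in m[:2]])
print(telemetry.current_t(),telemetry.current_tool_rot())
E
```

```text
pics
top {'fx': 456.337, 'fy': 456.337, 'cx': 319.346, 'cy': 237.04, 'D': [-0.055, 0.0, 0.0, 0.0, 0.0], 'position': [0.504, -0.013, 1.056], 'orientation': [0.022, -0.702, 0.712, -0.019]}
riser [([0.5614, 0.0326, 0.0034], 0.81), ([0.505, -0.3409, -0.0002], 0.67)]
track [([0.5605, 0.0315, 0.0043], 0.37)]
bar [([0.6316, 0.0279, 0.0972], 0.79)]
lid [([0.6587, 0.0297, 0.0754], 0.7)]
tin [([0.6309, 0.024, 0.0968], 0.52)]
bowl [([0.6856, 0.0165, 0.1189], 0.71)]
pan [([0.5063, -0.3404, -0.0023], 0.73)]
pitcher [([0.5002, 0.3377, -0.0019], 0.77)]
mug [([0.6657, 0.3727, -0.0023], 0.87)]
jar [([0.6744, -0.3852, 0.0018], 0.85), ([0.6339, 0.0278, 0.1035], 0.21)]
side {'fx': 599.979, 'fy': 599.979, 'cx': 325.675, 'cy': 229.926, 'D': [-0.119, 0.0, 0.0, 0.0, 0.0], 'position': [0.128, -0.888, 1.123], 'orientation': [-0.365, 0.902, -0.21, 0.092]}
riser [([0.5622, 0.0274, -0.0014], 0.9)]
track [([0.5658, 0.0268, 0.0852], 0.83), ([0.505, -0.3453, -0.0008], 0.66)]
bar [([0.6323, 0.0269, 0.094], 0.87), ([0.6826, 0.0195, 0.0869], 0.63)]
lid [([0.6567, 0.026, 0.0846], 0.79)]
tin [([0.6856, 0.0211, 0.0847], 0.57)]
bowl [([0.6835, 0.0151, 0.1143], 0.63)]
pan [([0.5073, -0.3426, 0.0003], 0.76), ([0.5034, 0.3366, 0.0025], 0.56)]
pitcher [([0.503, 0.3335, 0.0026], 0.72)]
mug [([0.6642, 0.3681, 0.0014], 0.78)]
jar [([0.6759, -0.3835, 0.0], 0.61)]
1.1 [-3.44010720e-05  8.28708189e-01  5.59680923e-01  3.87896973e-05]
```

View pics/top0.png

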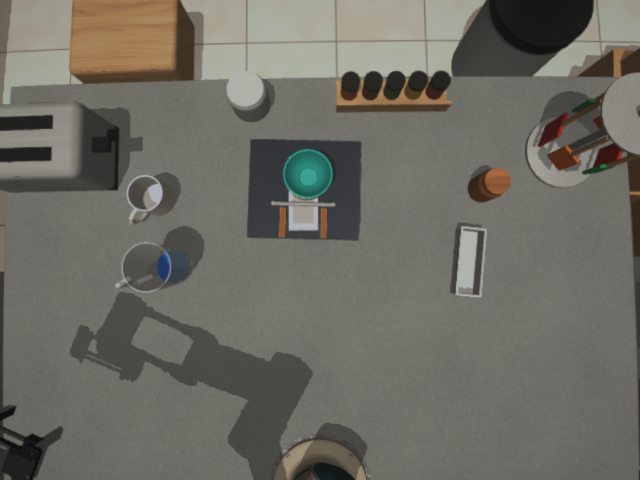

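View pics/side0.png

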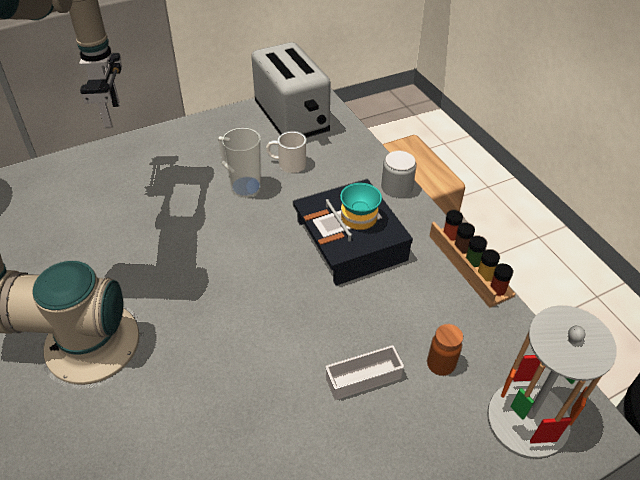

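The top view shows the riser at about px (248–360, 140–240). The bar runs near (303,204), the bare lid is near (303,216), and the pan is at (470,260) with a slight skew. The side view agrees, with the stack upright and the pan to the right of the riser. Next I measure yaws from the masks at known heights.

```bash
cat > h.py <<'E'
from plant import r, gripper_to, inverse_kinematics, vision, models, telemetry
import cv2, numpy as np
from scipy.spatial.transform import Rotation as R
def ray(c,px,z):
    k=vision.get_calibration(c); K=np.array([[k["fx"],0,k["cx"]],[0,k["fy"],k["cy"]],[0,0,1]])
    u=cv2.undistortPoints(np.float64(px).reshape(-1,1,2),K,np.array(k["D"])).reshape(-1,2)
    q=k["orientation"]; d=R.from_quat([q[1],q[2],q[3],q[0]]).apply(np.c_[u,np.ones(len(u))])
    p=np.array(k["position"]); return p+d*((z-p[2])/d[:,2])[:,None]
def down(psi): return [0,np.cos(psi/2),np.sin(psi/2),0]
def rect(c,t,z):
    "min-area rectangle of thing's mask back-projected to height z: centre, sizes, yaw of long side"
    m=models.regions_of(t,c)
    if not m: return None
    px=m[0]["pixels"].astype(np.uint8); 
    cs=max(cv2.findContours(px,cv2.RETR_EXTERNAL,cv2.CHAIN_APPROX_NONE)[0],key=cv2.contourArea)
    b=cv2.boxPoints(cv2.minAreaRect((ray(c,cs.reshape(-1,2),z)[:,:2]*1000).astype(np.float32)))/1000
    e=[b[1]-b[0],b[2]-b[1]]; L=[np.linalg.norm(x) for x in e]; i=int(np.argmax(L))
    y=np.degrees(np.arctan2(e[i][1],e[i][0])); y=(y+90)%180-90
    return b.mean(0).round(4),np.round([L[i],L[1-i]],4),round(y,2),round(m[0]["score"],2)
E
python3 - <<'E'
from h import *
for c in ("top","side"):
    vision.snapshot(c)
    for t,z in (("riser",.08),("bar",.101),("lid",.085),("pan",.05),("tin",.115)): print(c,t,rect(c,t,z))
    print("marks",[(t,np.round(models.mark_of(t,c)[0]["at"],4)) for t in("riser","track","bar","pan","lid")])
print(ray("top",[(248,238),(359,240),(361,141),(251,139)],.08))
E
```

```text
top riser (array([0.6663, 0.0232], dtype=float32), array([0.2402, 0.2161], dtype=float32), np.float32(87.78), 0.82)
top bar (array([0.6628, 0.022 ], dtype=float32), array([0.2384, 0.2123], dtype=float32), np.float32(87.49), 0.96)
top lid (array([0.6028, 0.0253], dtype=float32), array([0.06  , 0.0516], dtype=float32), np.float32(89.17), 0.71)
top pan (array([ 0.5054, -0.3375], dtype=float32), array([0.1526, 0.0741], dtype=float32), np.float32(-6.79), 0.58)
top tin None
marks [('riser', array([0.5594, 0.0315, 0.0025])), ('track', array([0.5595, 0.0299, 0.0756])), ('bar', array([0.6324, 0.0267, 0.1009])), ('pan', array([ 0.506 , -0.3374, -0.0024])), ('lid', array([0.6587, 0.0279, 0.0777]))]
side riser (array([ 0.657 , -0.0033], dtype=float32), array([0.3026, 0.2332], dtype=float32), np.float32(87.6), 0.97)
side bar (array([ 0.6464, -0.0215], dtype=float32), array([0.2931, 0.2269], dtype=float32), np.float32(87.57), 0.64)
side lid (array([0.6032, 0.0269], dtype=float32), array([0.0693, 0.0594], dtype=float32), np.float32(88.81), 0.58)
side pan (array([ 0.4978, -0.3542], dtype=float32), array([0.1617, 0.0803], dtype=float32), np.float32(-6.16), 0.94)
side tin (array([ 0.6657, -0.0113], dtype=float32), array([0.0909, 0.0731], dtype=float32), np.float32(-35.16), 0.8)Traceback (most recent call last):
  File "<stdin>", line 5, in <module>
IndexError: list index out of range
```

```bash
cat >> h.py <<'E'
YAW=np.radians(-2.3); O=np.array([.5605,.0285]); PSI=np.pi/2+YAW
def W(x,y,z): # riser frame -> world (z is world)
    c,s=np.cos(YAW),np.sin(YAW); return [O[0]+c*x-s*y, O[1]+s*x+c*y, z]
def F(): return np.round(telemetry.current_wrist_force(),1).tolist()
def P(): return np.round(telemetry.current_ee_pos(),4).tolist()
def save(c,n,crop=None,s=1):
    im=vision.snapshot(c)
    j=im if crop is None else cv2.resize(im[crop[1]:crop[3],crop[0]:crop[2]],None,fx=s,fy=s)
    cv2.imwrite(f"pics/{n}.png",j[:,:,::-1])
E
python3 - <<'E'
from h import *
gripper_to(0)
p=telemetry.current_ee_pos()
r.move_l([p[0],p[1],.32],vel=.3)
r.move_to(W(.053,0,.25),down(PSI))
r.move_l(W(.053,0,.125),vel=.2); print(F(),P())
print(r.move_l(W(.053,0,.1),vel=.03,guard=8),F(),P(),telemetry.current_t())
r.hold(.1); print(F(),P())
E
```

```text
[0.4, 0.4, 0.1] [0.6143, 0.0267, 0.126]
True [0.1, 0.5, 3.6] [0.6137, 0.0264, 0.1103] 7.725
[0.6, -0.5, 4.7] [0.6137, 0.0263, 0.1102]
```

```bash
cat >> h.py <<'E'
def press(x,f=12):
    "push down at riser x until vertical force ~f; returns commanded z"
    z=P()[2]
    for i in range(12):
        r.move_l(W(x,0,z),vel=.03); fz=np.mean([telemetry.current_wrist_force()[2] for _ in range(3)])
        if fz>f-1.5: break
        z-=.0006
    print("press",round(z,4),F(),P()); return z
E
python3 - <<'E'
from h import *
z=press(.053)
for x in (.043,.032,.021,.010):
    r.move_l(W(x,0,z),vel=.05); f=telemetry.current_wrist_force(); print(x,F(),P())
    if f[2]<9: z-=.0006
    if f[2]>17: z+=.0006
print(telemetry.current_t())
r.move_l(W(.010,0,.15),vel=.15)
save("top","top1",(220,130,400,270),4); print(rect("top","lid",.085),telemetry.current_t())
E
```

```text
press 0.1084 [-1.5, -0.2, 12.7] [0.6137, 0.0263, 0.1102]
0.043 [0.1, 0.0, 10.4] [0.605, 0.0267, 0.1102]
0.032 [1.0, 0.4, 10.2] [0.5942, 0.0271, 0.1102]
0.021 [-0.3, 0.1, 10.2] [0.5833, 0.0275, 0.1102]
0.01 [-0.3, 0.2, 9.8] [0.5723, 0.028, 0.1102]
10.275
(array([0.5386, 0.0292], dtype=float32), array([0.0533, 0.0043], dtype=float32), np.float32(89.19), 0.67) 10.8
```

View pics/top1.png

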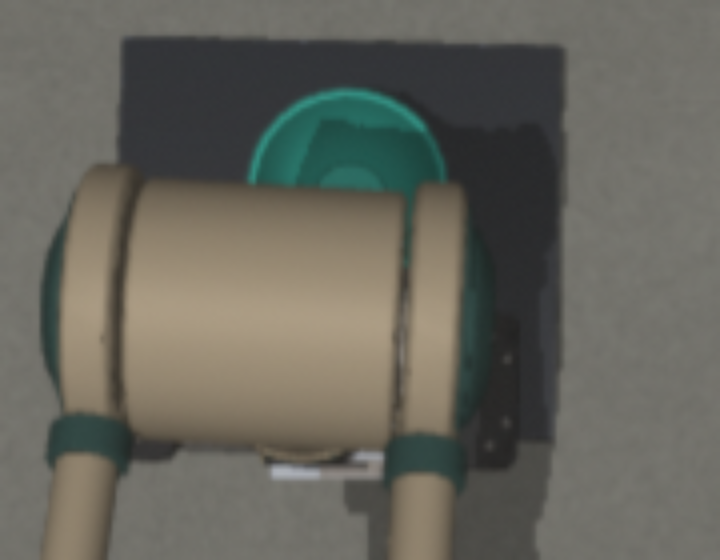

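The picture shows the lid end sticking out beyond the riser edge (white strip at crop row 470). That is about 24 mm of overhang, so step 1 is met. Second stroke next.

```bash
python3 - <<'E'
from h import *
r.move_l(W(.053,0,.125),vel=.2)
r.move_l(W(.053,0,.1),vel=.03,guard=8)
z=press(.053)
for x in (.043,.032,.024,.016):
    r.move_l(W(x,0,z),vel=.05); f=telemetry.current_wrist_force()
    if f[2]<9: z-=.0006
print(F(),P())
r.move_l(W(.016,0,.15),vel=.2); gripper_to(.094)
r.move_l(W(-.10,0,.18),vel=.3)
save("top","top2"); print(rect("top","lid",.085))
save("side","side2",(270,140,450,300),4); print(rect("side","lid",.085),telemetry.current_t())
E
```

```text
press 0.1085 [-3.0, 0.3, 11.4] [0.6135, 0.0264, 0.1102]
[0.3, 0.1, 10.4] [0.5786, 0.0277, 0.1102]
(array([0.5666, 0.0277], dtype=float32), array([0.1283, 0.0639], dtype=float32), np.float32(-0.79), 0.84)
(array([ 0.6584, -0.3992], dtype=float32), array([0.1278, 0.0634], dtype=float32), np.float32(41.76), 0.54) 16.6583
```

View pics/side2.png

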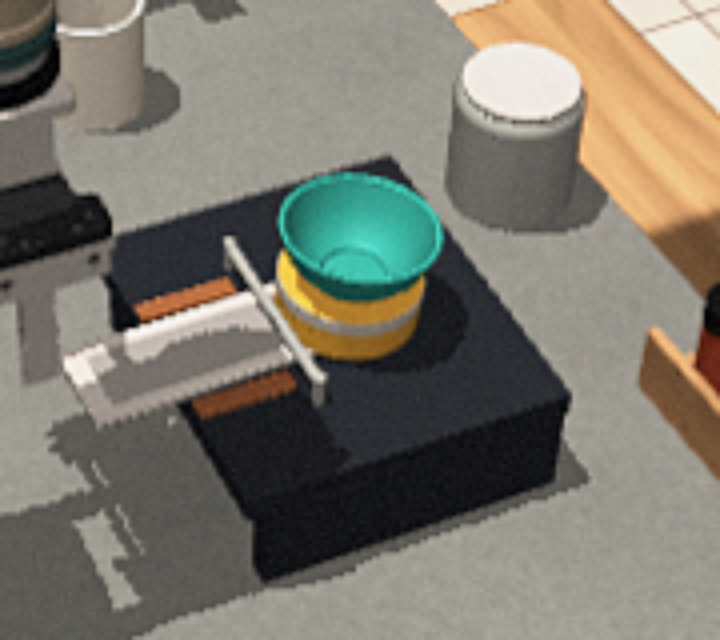

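The lid protrudes well (crop 65–190, 355–425), and the tin stands upright against the bar with the bowl on it. Next I grip the lid by its sides, just in front of the riser, and pull.

```bash
python3 - <<'E'
from h import *
q=down(PSI+np.radians(.8))
r.move_l(W(-.015,0,.15),rot=q,vel=.25)
print(r.move_l(W(-.015,0,.0905),vel=.1,guard=8),F(),P())
gripper_to(.03,f_grip=45); print(telemetry.current_opening(),F())
r.move_l(W(-.075,0,.0905),vel=.08); print(F(),telemetry.current_opening())
r.move_l(W(-.140,0,.0905),vel=.08); print(F(),P())
r.hold(.3)
save("top","top3"); print(rect("top","lid",.085))
save("side","side3",(200,140,420,305),3.6); print(telemetry.current_t())
for t in("tin","bowl"): print(t,[np.round(m["at"],4) for m in models.mark_of(t,"side")[:1]])
E
```

```text
False [0.7, -0.1, 0.9] [0.5457, 0.0291, 0.0912]
0.06317993775451766 [-0.8, -0.6, 1.5]
[0.2, 1.1, 0.4] 0.06326831796240007
[0.1, 0.1, -1.7] [0.4214, 0.034, 0.0907]
None
20.8167
tin [array([0.6817, 0.0207, 0.0812])]
bowl [array([0.6777, 0.0162, 0.1081])]
```

View pics/side3.png

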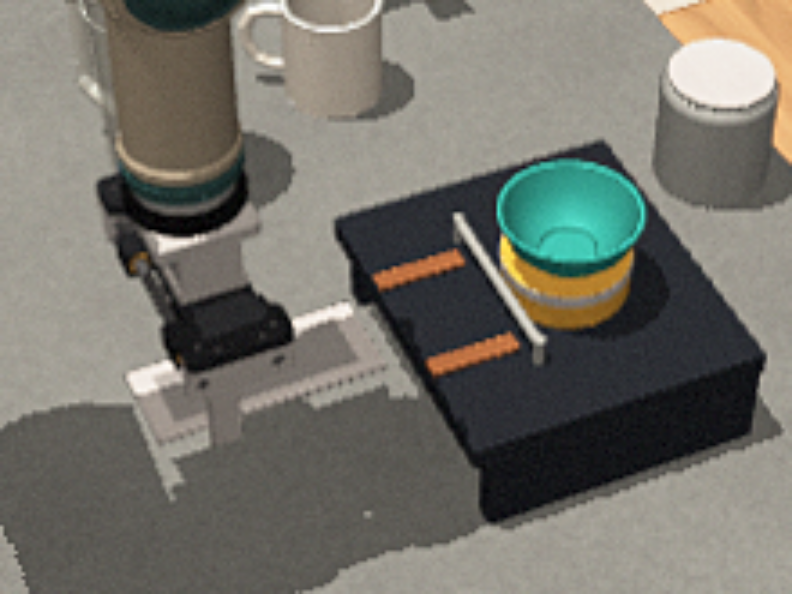

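View pics/top3.png

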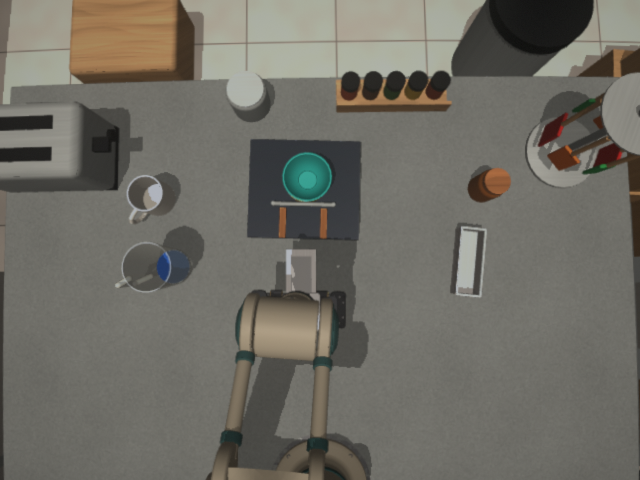

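```bash
python3 - <<'E'
from h import *
im=cv2.imread("pics/top3.png")[215:305,430:510]; cv2.imwrite("pics/pan3.png",cv2.resize(im,None,fx=6.6,fy=6.6,interpolation=cv2.INTER_CUBIC))
print("lid far end",ray("top",[(286,250),(316,250)],.085))
E
```

```text
lid far end [[ 0.53479044  0.06224268  0.085     ]
 [ 0.53388759 -0.00167081  0.085     ]]
```

View pics/pan3.png

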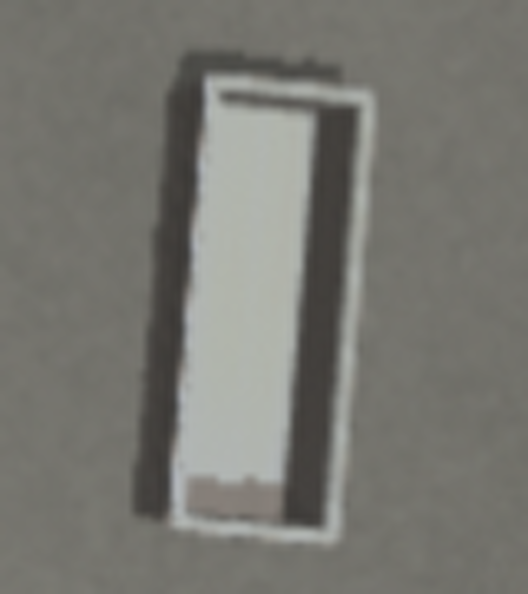

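The pan rim corners sit at crop (204,76), (376,92), (340,545) and (172,528). The lid's far end is at world x 0.534, so its centre is about 33–35 mm ahead of the TCP.

```bash
cat > place.py <<'E'
from h import *
c=np.array([(204,76),(376,92),(340,545),(172,528)])/6.6+[430-.4,215-.4]
w=ray("top",c,.05)[:,:2]; print(w.round(4), [round(np.linalg.norm(w[i]-w[(i+1)%4]),4) for i in range(4)])
d=(w[0]+w[1]-w[2]-w[3]); yaw=np.arctan2(d[1],d[0]); pc=w.mean(0)
print("pan",pc.round(4),np.degrees(yaw).round(2))
E
python3 - <<'E'
from place import *
p=telemetry.current_ee_pos()
r.move_l([p[0],p[1],.17],vel=.2)
u=np.array([np.cos(yaw),np.sin(yaw)]); t=pc-.034*u
r.move_l([t[0],t[1],.17],rot=down(np.pi/2+yaw),vel=.2)
r.move_l([t[0],t[1],.09],vel=.15); r.hold(.2)
print(P(),F(),telemetry.current_t())
save("top","top4"); im=cv2.imread("pics/top4.png")[200:320,400:560]; cv2.imwrite("pics/top4c.png",cv2.resize(im,None,fx=5,fy=5,interpolation=cv2.INTER_CUBIC))
save("side","side4"); im=cv2.imread("pics/side4.png")[260:420,270:480]; cv2.imwrite("pics/side4c.png",cv2.resize(im,None,fx=3.7,fy=3.7,interpolation=cv2.INTER_CUBIC))
E
```

```text
[[ 0.5833 -0.3228]
 [ 0.5771 -0.3812]
 [ 0.4255 -0.3639]
 [ 0.4322 -0.3074]] [np.float64(0.0587), np.float64(0.1526), np.float64(0.0569), np.float64(0.1519)]
pan [ 0.5045 -0.3439] -6.16
[0.4713, -0.3408, 0.0912] [-0.3, 1.0, -0.4] 24.3917
```

View pics/top4c.png

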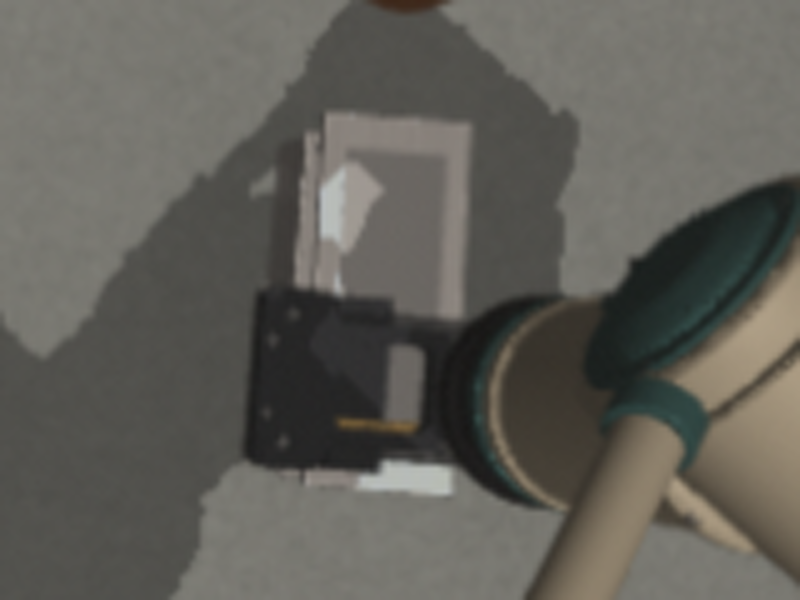

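View pics/side4c.png

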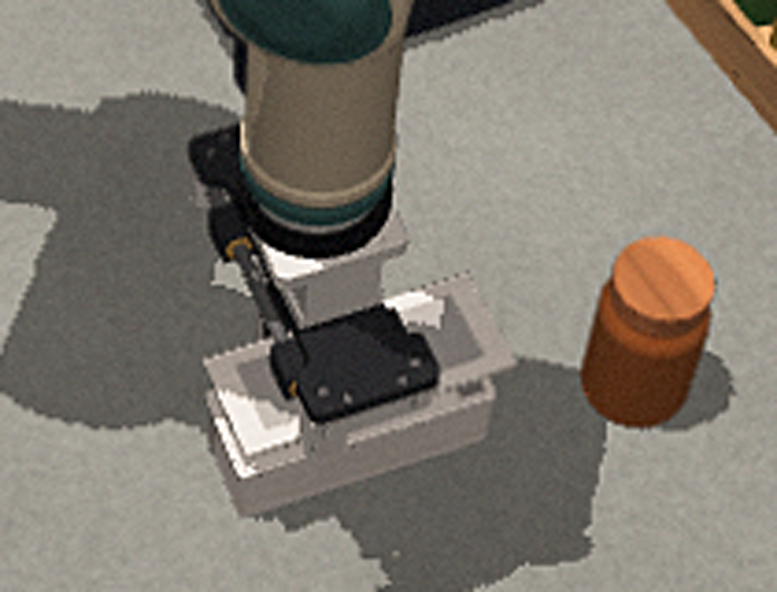

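```bash
python3 - <<'E'
from place import *
k=np.array([(327,113),(472,124),(452,495)])/5+[400-.4,200-.4]
l=ray("top",k,.0855)[:,:2]; u=np.array([np.cos(yaw),np.sin(yaw)]); n=np.array([-u[1],u[0]])
print(l.round(4),"width",np.linalg.norm(l[0]-l[1]),"len",np.linalg.norm(l[1]-l[2]))
e=l[1]-l[2]; print("lid yaw",np.degrees(np.arctan2(e[1],e[0])))
f=l[:2].mean(0)-.08*u; b=(l[0]+l[2])/2
for c in (f,b): print("lid centre rel pan: along %.4f across %.4f"%((c-pc)@u,(c-pc)@n))
g=np.array(P()[:2]); print("tcp rel pan",(g-pc)@u,(g-pc)@n)
E
```

```text
[[ 0.5833 -0.3228]
 [ 0.5771 -0.3812]
 [ 0.4255 -0.3639]
 [ 0.4322 -0.3074]] [np.float64(0.0587), np.float64(0.1526), np.float64(0.0569), np.float64(0.1519)]
pan [ 0.5045 -0.3439] -6.16
[[ 0.5888 -0.3219]
 [ 0.5832 -0.3847]
 [ 0.4249 -0.3706]] width 0.06306477740629186 len 0.15893455771971432
lid yaw -5.086812162580691
lid centre rel pan: along 0.0020 across -0.0007
lid centre rel pan: along 0.0026 across -0.0022
tcp rel pan -0.03357347593489445 -0.0002506829133379
```

```bash
python3 - <<'E'
from place import *
u=np.array([np.cos(yaw),np.sin(yaw)]); n=np.array([-u[1],u[0]])
t=pc-.035*u+.002*n
r.move_l([t[0],t[1],.066],vel=.08)
print(r.move_l([t[0],t[1],.055],vel=.02,guard=4),P(),F())
r.hold(.2); print(P(),F())
gripper_to(.074); r.hold(.3); print(P(),F(),telemetry.current_opening())
gripper_to(.092)
p=P(); r.move_l([t[0],t[1],.20],vel=.2)
r.move_l([.30,-.15,.30],vel=.3); r.hold(.3)
for c in("top","side"):
    save(c,c+"5"); print(rect(c,"lid",.055),[(x,np.round(m[0]["at"],4)) for x in("tin","bowl","lid","pan") if (m:=models.mark_of(x,c))])
im=np.hstack([cv2.resize(cv2.imread("pics/top5.png")[130:310,240:520],(400,257)),cv2.resize(cv2.imread("pics/side5.png")[170:410,280:500],(400,436))[:257*0+436][:436]] ) if 0 else None
a=cv2.resize(cv2.imread("pics/top5.png")[210:310,430:520],(396,440),interpolation=cv2.INTER_CUBIC); b=cv2.resize(cv2.imread("pics/side5.png")[170:410,280:500],(400,440))
cv2.imwrite("pics/end5.png",np.hstack([a,b])); print(telemetry.current_t())
E
```

```text
[[ 0.5833 -0.3228]
 [ 0.5771 -0.3812]
 [ 0.4255 -0.3639]
 [ 0.4322 -0.3074]] [np.float64(0.0587), np.float64(0.1526), np.float64(0.0569), np.float64(0.1519)]
pan [ 0.5045 -0.3439] -6.16
True [0.4704, -0.3385, 0.0602] [0.4, -0.4, 2.1]
[0.4703, -0.3385, 0.0602] [0.9, -0.0, 4.2]
[0.4697, -0.3379, 0.0595] [-0.2, -0.1, 0.1] 0.07384657899477752
(array([ 0.5061, -0.3422], dtype=float32), array([0.1586, 0.0685], dtype=float32), np.float32(-5.28), 0.72) [('bowl', array([0.6793, 0.0181, 0.1128])), ('lid', array([ 0.5052, -0.3414,  0.0484])), ('pan', array([ 0.5033, -0.3391, -0.0016]))]
(array([ 0.5045, -0.3446], dtype=float32), array([0.1619, 0.0666], dtype=float32), np.float32(-5.96), 0.8) [('tin', array([0.6818, 0.0229, 0.0817])), ('bowl', array([0.679 , 0.0181, 0.1113])), ('lid', array([ 0.5067, -0.3439,  0.0532])), ('pan', array([ 0.5073, -0.3442,  0.0012]))]
29.55
```

View pics/end5.png

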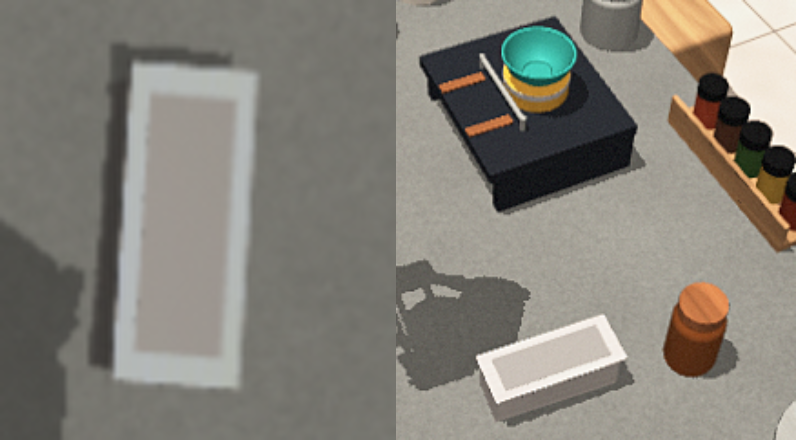

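The lid lies flat and lengthwise on the pan, centred to about 2 mm (left half, 115–257 × 62–387). The tin and bowl stand upright on the riser.

```bash
python3 -c "
from h import *
r.sign_off(); print(telemetry.current_t())"
```

```text
the job is handed in; nothing more can be done
the job is handed in; nothing more can be done
```

The lid is on the loaf pan and the job is handed in. My last clock reading was 29.55 s, and sign-off gives no verdict.

**What I did:** I drew the lid forward in two strokes, pressing on it with a fingertip at about 10–12 N. The first stroke gave about 24 mm of overhang and the second brought it to about 59 mm. I then gripped the lid by its sides in front of the riser, pulled it out level, carried it to the pan and lowered it until it touched the rim.

**Last checks:**
- **Lid:** it sits at about (0.505, −0.343) m at a yaw of −5.3° to −6.0°. The pan, measured before placing, was at (0.5045, −0.344) m at −6.2°. That is about 2 mm off in position and within 1° in line, and the lid looks flat in both views.
- **Tin and bowl:** both are upright on the riser. The tin is about 4 mm from its start, and the bowl is about 5–6 mm from the tin's middle.
- **Pitcher, mug and jar:** I never moved near them and did not measure them again at the end.

**Disagreements:**
- **Pan position:** the network's two readings differed by about 5 mm between the cameras, so I relied on my own measurement of the rim corners. That measurement came out 2–4 mm too large, but its centre agrees with the network's readings.
- **Tin:** the network could not see it from the top camera, so its position comes from the side camera only.
- **Lid:** one side-camera mask during the second stroke was clearly wrong, and I ignored it.

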